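# Press the guide-rail caps flush and feel along the rail

### The arm

A 6-joint arm with a two-finger parallel gripper is mounted at the origin on the work surface. World frame = base frame: x ahead of the robot, y to its left, z up, the work surface at z = 0. Lengths are in m, angles in rad, forces in N, time in s.
With the tool pointing down it reaches from about 0.325 to 0.85 m from the base axis. Payload 4.4 kg.
Tool frame: the origin (TCP) lies at the very end of the fingers, on their centre line; the grasp point (between the pads) lies robot.hold_point_z behind it (robot.hold_point_z is the distance from the TCP to the grasp point, in m); z points along the fingers, y is the line along which they close (so a half turn about z gives the same grasp; the last joint's range is limited). The gripper opens to 94 mm and grips with 3 to 60 N. Pads are 16 mm wide; open, the fingers measure 119 mm over their backs; the gripper's body (75 mm by 177 mm) begins 78 mm behind the grasp point.
Start: joints at [-1.304, 0.207, 1.542, -0, 1.393, -0.15], TCP at [0.233, -0.526, 0.205] pointing down, gripper open.
Joint ranges: [-2.73, 2.73], [-0.86, 2.22], [0.23, 2.46], [-1.11, 4.25], [0.08, 2.63], [-2.82, 2.82]. Speed limits (rad/s): [2.79, 2.79, 3.14, 3.14, 3.14, 3.14].

### API

Orientations are given as a unit quaternion [x, y, z, w].
In Python, from station import robot gives the robot as it stands.
- The arm moves only by the shell command python3 -m creep 'ROWS'. ROWS is JSON, a list of rows, each an object of numbers: "dx", "dy", "dz": the shift along the tool's x, y, z in units of 0.02 m (1.0 is 0.02 m); "ax", "ay", "az": the turn, a rotation vector about the tool's x, y, z in units of 2 rad (1.0 is 2 rad); "grip": the opening, from 0 (shut) to 1 (fully open). In form: [{"dx": .., "dy": .., "dz": .., "ax": .., "ay": .., "az": .., "grip": ..}, ...]. A call has exactly 8 rows; each row shifts and turns the commanded pose from where the row before left it, along the tool's axes as they then stand; what a row does not reach is not made up. A row lasts 1/8 s, in which the tool goes at most 62.5 mm and 10.7 degrees, less where a joint would pass 70% of its speed; a pose out of reach is approached as far as the arm can. A call with a number of a shift or a turn outside -1 to 1 is refused whole. A call with a gripper value outside its range is refused whole. The fingers move at their own pace and stop on an object; the grip force is fixed at half the most. Time passes only in rows, so rows that do not move let the fingers close, or fill a call up. It gives the time, the measured TCP pose, the force, the opening and the grip force at its end, in the units of the state.
- robot.get_obs(): the state, without advancing time (a new reading comes with each control period).
- robot.grab_frame(name): name is "scene" or "top"; returns (picture, depth): 420x560x3 uint8, red, green, blue; 420x560 float32, m along the optical axis (not along the pixel's ray), 0 where there is no reading.
- robot.camera_info(name): a dict with "camera_matrix" (3x3 intrinsics, pixels), "dist" ([k1, k2, p1, p2, k3] as OpenCV has them; the pictures are not rectified), "extrinsics" (4x4, takes a point from camera to world coordinates). Camera axes: x right, y up, looking along -z (the intrinsics and any distortion apply to the point x, -y, -z); pixel columns grow to the right and rows downward; lengths in m; the calibration is good to about 2 mm. A picture is of the moment at which its call begins. camera_info takes no time and is no camera call.
- robot.sign_off(): hands the job in; it is judged then, once.
Trained networks look in the newest picture that a camera, given by its name, has taken for a name from the list of things; names that differ only in an ending like _2 or _b are one class to them, and where a whole thing is asked for, a point or a joint stands for the part that bears it (a point fixed in the world has none). Each returns a list of dicts, best first, with "confidence" (0 to 1); they miss things now and then, are a little off and sometimes report something else, mostly with a low value. They report only what shows in the picture. A call takes as long as a camera call.
- robot.recognise(camera, label): "xyz" ([x, y, z] in m, in world coordinates, good to about 4 mm: the middle of the surface that is visible of it).
The state is a dict: "clock": time; "joint_pos": joint angles; "dq": joint speeds; "effort": joint torques, N m; "position": TCP position; "tool_rot": TCP orientation; "wrist_force": force on the tool from outside, world axes, zero at the start; "wrist_torque": the same for the moment, N m; "grip_width": finger opening in m; "gripper_force": force on a finger pad.
Only numpy, scipy, OpenCV 4.12 (cv2) and the standard library are available. Lean on these libraries where they do the work, as an engineer would, in place of code of your own. Each camera call takes 0.05 s, during which the arm holds its last target. There are 200 camera calls.

### The job

Three black caps stand proud of the bolt holes in the steel guide rail on the granite base. With the fingertips, press each one down until it is flush with the rail; then go to the rail's free end and run the fingertips lightly along the middle of its top, over all three caps to just short of the parked carriage, keeping touch all the way, to feel that nothing stands proud. Pick nothing up, do not pull the caps or press hard enough to mark the rail, and leave the carriage and the things lying about where they are.

Things in the scene. Friction and masses are not known exactly. Their poses are not given: they have to be found in the camera images.
- rail: fixed steel guide rail on a dark granite base (280 x 500 x 60 mm), 34 mm wide, 29 high, 400 long; origin on its underside, 60 mm above the table, below the middle cap; y along the rail towards the carriage, x across, z up; flat top at z = 29 mm (89 mm above the table); free end at y = -125 mm, caps at -80, 0, +80, carriage from +150 to +262
- free_end (a point): middle of the rail's top edge at its free end, 45 mm before the centre of cap 1; axes as the rail's
- cap1_top (a point): centre of the top of cap 1 (nearest the free end), a round black plastic plug 14 mm in dia; its top stands 2.5 to 5.3 mm above the rail's top at the start and 0.3 mm (flush) when fully home; axes as the rail's
- cap2_top (a point): centre of the top of cap 2 (the middle one), a round black plastic plug 14 mm in dia; its top stands 2.5 to 5.3 mm above the rail's top at the start and 0.3 mm (flush) when fully home; axes as the rail's
- cap3_top (a point): centre of the top of cap 3 (nearest the carriage), a round black plastic plug 14 mm in dia; its top stands 2.5 to 5.3 mm above the rail's top at the start and 0.3 mm (flush) when fully home; axes as the rail's
- cap1 (a joint): how far cap 1 is pressed in, m: 0 to 0.0028 at the start, 0.005 fully home; a stiff push of about 4 N moves it and it stays where it is left; it can be drawn out to -0.004
- cap2 (a joint): how far cap 2 is pressed in, m: 0 to 0.0028 at the start, 0.005 fully home; a stiff push of about 4 N moves it and it stays where it is left; it can be drawn out to -0.004
- cap3 (a joint): how far cap 3 is pressed in, m: 0 to 0.0028 at the start, 0.005 fully home; a stiff push of about 4 N moves it and it stays where it is left; it can be drawn out to -0.004
- carriage (a joint): travel of the carriage along the rail from where it is parked, m, 0 at the start, positive away from the caps; it slides at about 3 N
- carriage_face (a point): middle of the rail's top just below the near end face of the parked carriage, 70 mm past the centre of cap 3; the carriage is a steel block with green ends, 70 mm wide and 112 mm long, its top 26 mm above the rail's top
- objective: microscope objective, steel with a yellow band, 31 mm dia, 47 mm tall, standing on the granite; origin at its underside
- cap_dish: open clear round dish of spare black caps, 62 mm dia, 14 mm tall, on the granite; origin at its underside
- bolt: dark steel socket-head bolt standing on its head on the granite, 13 mm dia, 38 mm tall; origin at its underside
- hex_key: black L-shaped hex key lying on the granite, 150 x 30 mm, 6 mm thick; origin at the middle of the long leg, x along it
- tin: closed silver metal tin, 134 x 184 x 52 mm, on the table; origin at its underside
- screwdriver: blue-handled screwdriver lying on the table, 200 mm long
- marker: black marker pen lying on the lid of the tin, 137 mm long, 16 mm thick

How it is judged:
On the way, in this order (a step that is already met when the one before it is completed fails the run):
1. all three caps are pressed flush (under 1.5 mm proud) (value of joint each of cap1, cap2, cap3 above 0.0038 m), for 0.2 s.
2. the fingertips touch the rail lightly (0.3 to 25 N, within 17 mm of its middle line) at the free end, at least 17 mm before the centre of cap 1 (contact force between the fingers and rail between 0.3 and 25 N and x of the grasp point in the frame of rail between -0.017 and 0.017 m and z of the grasp point in the frame of rail below 0.065 m and y of the grasp point in the frame of rail between -0.14 and -0.097 m), for 0.04 s.
3. touching lightly over cap 1 (within 12 mm along the rail) (contact force between the fingers and rail between 0.3 and 25 N and x of the grasp point in the frame of rail between -0.017 and 0.017 m and z of the grasp point in the frame of rail below 0.065 m and y of the grasp point in the frame of rail between -0.092 and -0.068 m), for 0.04 s.
4. touching lightly between caps 1 and 2 (within 14 mm of halfway) (contact force between the fingers and rail between 0.3 and 25 N and x of the grasp point in the frame of rail between -0.017 and 0.017 m and z of the grasp point in the frame of rail below 0.065 m and y of the grasp point in the frame of rail between -0.054 and -0.026 m), for 0.04 s.
5. touching lightly over cap 2 (contact force between the fingers and rail between 0.3 and 25 N and x of the grasp point in the frame of rail between -0.017 and 0.017 m and z of the grasp point in the frame of rail below 0.065 m and y of the grasp point in the frame of rail between -0.012 and 0.012 m), for 0.04 s.
6. touching lightly between caps 2 and 3 (contact force between the fingers and rail between 0.3 and 25 N and x of the grasp point in the frame of rail between -0.017 and 0.017 m and z of the grasp point in the frame of rail below 0.065 m and y of the grasp point in the frame of rail between 0.026 and 0.054 m), for 0.04 s.
7. touching lightly over cap 3 (contact force between the fingers and rail between 0.3 and 25 N and x of the grasp point in the frame of rail between -0.017 and 0.017 m and z of the grasp point in the frame of rail below 0.065 m and y of the grasp point in the frame of rail between 0.068 and 0.092 m), for 0.04 s.
8. touching lightly past cap 3 and before the carriage, at least 17 mm past the centre of cap 3 (contact force between the fingers and rail between 0.3 and 25 N and x of the grasp point in the frame of rail between -0.017 and 0.017 m and z of the grasp point in the frame of rail below 0.065 m and y of the grasp point in the frame of rail between 0.097 and 0.15 m), for 0.04 s.
At the end, for the whole second after the job is handed in: All three caps stand less than 1.5 mm above the rail, after which the fingertips have passed along the whole open top of the rail in touch with it; the carriage is within 4 mm and every bystander within 20 mm of where it began (all of step 1 and value of joint carriage between -0.004 and 0.004 m and distance of each of objective, cap_dish, bolt, hex_key, tin, screwdriver, marker from where it was at the start of the episode below 0.02 m).
It fails at once if the carriage is pushed more than 4 mm (value of joint carriage below -0.004 m or value of joint carriage above 0.004 m).
It fails at once if the rail or a cap is pressed hard (over 60 N) (contact force between the fingers and rail above 60 N).
It fails at once if a cap is pulled out (2 mm or more above its highest start) (value of joint any of cap1, cap2, cap3 below -0.002 m).
It fails at once if something lying about is picked up or pushed more than 20 mm (distance of any of objective, cap_dish, bolt, hex_key, tin, screwdriver, marker from where it was at the start of the episode above 0.02 m).
It also fails if it takes over 64 s, if anything falls off the work surface, if the arm or the gripper's body presses on something with over 40 N, if the wrist force passes 120 N, or if a joint passes its speed limit or range.

## Working session

There is one attempt and no reset: what is moved stays moved. The work goes in short steps, Python scripts to look and compute and a shell command to move; the robot and the scene stay as the last step left them, time stands still between calls to the robot, and variables do not carry over. Pictures are saved under pics/ and viewed, at most 10 in all, crops included, and the job is handed in when it is done.

```bash
mkdir -p pics; ls
python3 - <<'E'
from station import robot
import cv2,numpy as np
o=robot.get_obs(); print({k:np.round(v,3).tolist() for k,v in o.items()}, robot.hold_point_z)
for n in("scene","top"):
    p,d=robot.grab_frame(n); cv2.imwrite(f"pics/{n}0.png",cv2.cvtColor(p,cv2.COLOR_RGB2BGR)); np.save(f"{n}_d.npy",d)
    i=robot.camera_info(n); print(n,np.round(i["extrinsics"],3).tolist(),np.round(i["camera_matrix"],1).tolist(),i["dist"])
    for l in ["cap1_top","cap2_top","cap3_top","free_end","carriage_face","carriage","rail","objective","bolt","cap_dish","hex_key","tin"]:
        try: print(n,l,[(np.round(r["xyz"],3).tolist(),round(r["confidence"],2)) for r in robot.recognise(n,l)][:4])
        except Exception as e: print(l,e)
E
```

```text
pics
{'clock': 0.0, 'joint_pos': [-1.303, 0.207, 1.543, -0.0, 1.393, -0.151], 'dq': [-0.0, 0.001, -0.001, -0.0, -0.001, -0.001], 'effort': [-0.001, -37.088, -28.142, 0.07, 0.036, -0.0], 'position': [0.233, -0.525, 0.204], 'tool_rot': [0.978, 0.207, -0.0, -0.001], 'wrist_force': [-0.118, 0.538, 0.082], 'wrist_torque': [-0.026, -0.016, 0.002], 'gripper_force': 0.0, 'grip_width': 0.094} 0.0188
scene [[0.614, -0.597, 0.516, 1.113], [0.789, 0.472, -0.392, -0.425], [-0.01, 0.648, 0.761, 0.892], [0.0, 0.0, 0.0, 1.0]] [[431.0, 0.0, 272.7], [0.0, 431.0, 212.3], [0.0, 0.0, 1.0]] [-0.00513334  0.          0.          0.          0.        ]
scene cap1_top []
scene cap2_top [([0.496, 0.434, 0.017], 0.69)]
scene cap3_top []
scene free_end [([0.524, 0.018, 0.087], 0.65), ([0.446, -0.173, 0.079], 0.26)]
scene carriage_face [([0.521, 0.11, 0.114], 0.89), ([0.524, 0.02, 0.091], 0.19)]
scene carriage [([0.516, 0.118, 0.116], 0.57)]
scene rail [([0.525, 0.02, 0.089], 0.66)]
scene objective [([0.616, -0.146, 0.087], 0.64)]
scene bolt [([0.523, 0.018, 0.09], 0.51), ([0.547, -0.451, 0.062], 0.51), ([0.446
[... 166 characters left out ...]
0.012, 0.989, -0.146, 0.372], [-1.0, -0.016, -0.026, -0.01], [-0.028, 0.145, 0.989, 1.288], [0.0, 0.0, 0.0, 1.0]] [[446.1, 0.0, 275.4], [0.0, 446.1, 212.6], [0.0, 0.0, 1.0]] [0.03930649 0.         0.         0.         0.        ]
top cap1_top [([0.5, 0.126, 0.115], 0.23)]
top cap2_top []
top cap3_top [([0.49, 0.436, 0.025], 0.41)]
top free_end [([0.519, 0.05, 0.088], 0.88)]
top carriage_face [([0.501, 0.119, 0.116], 0.96)]
top carriage [([0.497, 0.123, 0.116], 0.73)]
top rail [([0.515, 0.05, 0.086], 0.71)]
top objective [([0.606, -0.132, 0.098], 0.56)]
top bolt []
top cap_dish [([0.422, 0.008, 0.059], 0.86)]
top hex_key [([0.595, 0.122, 0.065], 0.58)]
top tin [([0.51, -0.435, 0.052], 0.65)]
```

View pics/scene0.png

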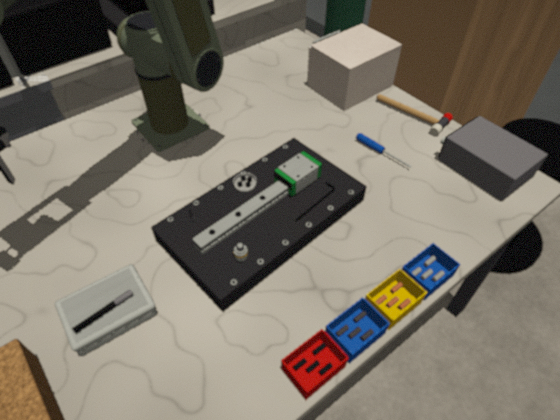

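View pics/top0.png

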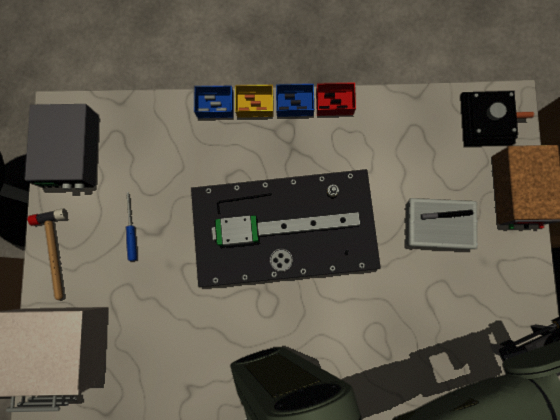

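The scene view shows the rail running from (200,243) to the carriage at (298,172), with its caps at about (212,231), (238,213) and (262,198). In the top view the caps are near (342,220), (313,223) and (283,226), and the free end is at about (360,218). The objective is at (333,190), the dish at (281,260) and the bolt at about (346,252). Next I'll locate the caps to sub-pixel accuracy.

```bash
cat > h.py <<'E'
import numpy as np,cv2
from station import robot
def ray(cam,uv,z):
    i=robot.camera_info(cam); K=np.array(i["camera_matrix"]);E=np.array(i["extrinsics"])
    p=cv2.undistortPoints(np.array([[uv]],float),K,np.array(i["dist"]))[0,0]
    d=E[:3,:3]@[p[0],-p[1],-1]; o=E[:3,3]; return o+d*(z-o[2])/d[2]
E
python3 - <<'E'
from h import *
vis=[]
for n,seeds in(("top",[(342,220),(313,223),(283,226)]),("scene",[(212,231),(238,213),(262,198)])):
    im=cv2.imread(f"pics/{n}0.png"); g=cv2.cvtColor(im,cv2.COLOR_BGR2GRAY).astype(float)
    P=[]
    for s in seeds:
        x,y=s; r=6; best=None
        w=g[y-r:y+r+1,x-r:x+r+1]; k=cv2.GaussianBlur(w,(0,0),1)[2:-2,2:-2]
        cy,cx=np.unravel_index(k.argmin(),k.shape); cx+=x-r+2; cy+=y-r+2
        ww=g[cy-3:cy+4,cx-3:cx+4]; m=np.clip(np.median(g[y-r:y+r+1,x-r:x+r+1])*0.75-ww,0,None)
        yy,xx=np.mgrid[-3:4,-3:4]; u=(cx+(m*xx).sum()/m.sum(),cy+(m*yy).sum()/m.sum())
        p=ray(n,u,.0925); P.append(p); print(n,np.round(u,1),np.round(p,4))
    print("spacing",[np.linalg.norm(P[i+1]-P[i]).round(4) for i in(0,1)],"yaw",np.degrees(np.arctan2(*(P[2]-P[0])[[1,0]])))
    a=(P[2]-P[0])/np.linalg.norm(P[2]-P[0]); print("free end",P[1]-.125*a,"carriage",P[1]+.15*a)
    x,y=seeds[1]; c=cv2.resize(im[y-45:y+45,x-65:x+65],None,fx=6,fy=6,interpolation=2)
    cv2.imwrite(f"pics/{n}_crop.png",c[:,:])
    d=np.load(n+"_d.npy");
E
```

```text
top [342.4 219.6] [ 0.5258 -0.1585  0.0925]
top [312.8 222.7] [ 0.5189 -0.0791  0.0925]
top [283.4 225.8] [5.117e-01 3.000e-04 9.250e-02]
spacing [np.float64(0.0798), np.float64(0.0797)] yaw 95.07565645381037
free end [ 0.52991607 -0.20361083  0.0925    ] carriage [0.50558652 0.07031082 0.0925    ]
scene [211.6 231.6] [ 0.529  -0.1628  0.0925]
scene [237.7 213.7] [ 0.5218 -0.0829  0.0925]
scene [262.  197.3] [ 0.5153 -0.004   0.0925]
spacing [np.float64(0.0802), np.float64(0.0791)] yaw 94.93607695900907
free end [ 0.53257578 -0.20745601  0.0925    ] carriage [0.50891361 0.0665241  0.0925    ]
```

View pics/top_crop.png

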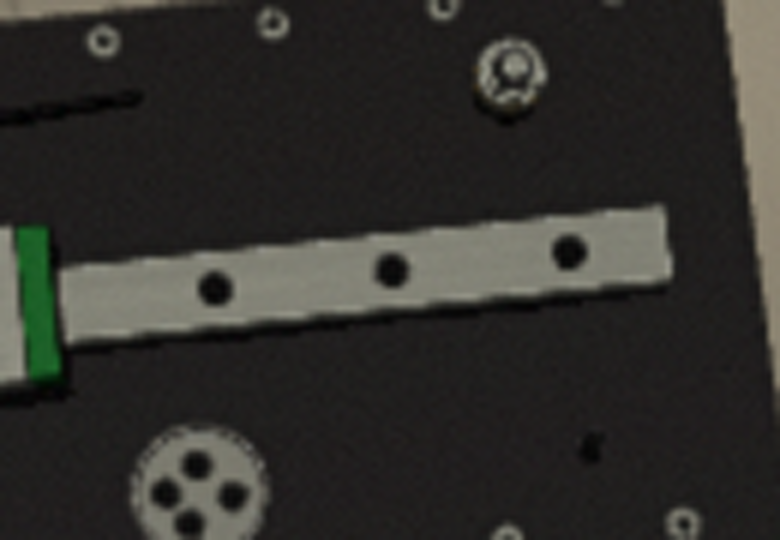

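Both cameras agree to about 4 mm: cap 1 is at (0.5275,-0.1605), cap 2 at (0.520,-0.081) and cap 3 at (0.5135,-0.002). Spacing is 80 mm and yaw 95°. I'll align the tool with the rail, shut the fingers and travel there.

```bash
python3 -m creep '[{"az":0.08,"grip":0},{"az":0.085,"grip":0},{"dx":1,"dy":-1,"grip":0},{"dx":1,"dy":-1,"grip":0},{"dx":1,"dy":-1,"grip":0},{"dx":1,"dy":-1,"grip":0},{"dx":1,"dy":-1,"grip":0},{"dx":1,"dy":-1,"grip":0}]'; python3 -m creep '[{"dx":1,"dy":-1,"grip":0},{"dx":1,"dy":-1,"grip":0},{"dx":1,"dy":-1,"grip":0},{"dx":1,"dy":-1,"grip":0},{"dx":1,"dy":-1,"grip":0},{"dx":1,"dy":-1,"grip":0},{"dx":1,"dy":-1,"grip":0},{"grip":0}]'
cat >> h.py <<'E'
def rep(t):
    from scipy.spatial.transform import Rotation as R
    o=robot.get_obs(); q=R.from_quat(o["tool_rot"]); d=np.array(t)-o["position"]
    print("pos",np.round(o["position"],4),"F",np.round(o["wrist_force"],2),"t",o["clock"],"axes",np.round(q.as_matrix()[:, :2].T,3).tolist(),"z",np.round(q.as_matrix()[:,2],3),"units",np.round(q.inv().apply(d)/.02,3))
E
python3 -c "
from h import *
rep([.5275,-.1605,.105])"
```

```text
pos [ 0.2333 -0.5255  0.2054] F [-0.28 -0.1   0.24] t 1.3 axes [[0.914, 0.406, 0.0], [0.406, -0.914, -0.0]] z [ 0.  0. -1.] units [ 20.85  -10.713   5.023]validation failed for argument at $[0]...
validation failed for argument at $[0]...
```

Rows evidently need every key.

```bash
python3 -m creep '[{"dx":0,"dy":0,"dz":0,"ax":0,"ay":0,"az":0.08,"grip":0},{"dx":0,"dy":0,"dz":0,"ax":0,"ay":0,"az":0.085,"grip":0},{"dx":1,"dy":-1,"dz":0,"ax":0,"ay":0,"az":0,"grip":0},{"dx":1,"dy":-1,"dz":0,"ax":0,"ay":0,"az":0,"grip":0},{"dx":1,"dy":-1,"dz":0,"ax":0,"ay":0,"az":0,"grip":0},{"dx":1,"dy":-1,"dz":0,"ax":0,"ay":0,"az":0,"grip":0},{"dx":1,"dy":-1,"dz":0,"ax":0,"ay":0,"az":0,"grip":0},{"dx":1,"dy":-1,"dz":0,"ax":0,"ay":0,"az":0,"grip":0}]'
python3 -c "
from h import *
rep([.5275,-.1605,.105])"
```

```text
clock: 2.3
position: [0.3429, -0.3948, 0.2055]
tool_rot: [0.999, 0.044, 0.0, 0.0]
wrist_force: [-0.9, 0.9, -1.2]
grip_width: 0.0173
gripper_force: 0.0
pos [ 0.3429 -0.3948  0.2055] F [-0.91  0.87 -1.25] t 2.3 axes [[0.996, 0.088, 0.0], [0.088, -0.996, 0.0]] z [ 0. -0. -1.] units [ 10.222 -10.861   5.026]
```

```bash
python3 -m creep '[{"dx":1,"dy":-1,"dz":0,"ax":0,"ay":0,"az":0,"grip":0},{"dx":1,"dy":-1,"dz":0,"ax":0,"ay":0,"az":0,"grip":0},{"dx":1,"dy":-1,"dz":0,"ax":0,"ay":0,"az":0,"grip":0},{"dx":1,"dy":-1,"dz":0,"ax":0,"ay":0,"az":0,"grip":0},{"dx":1,"dy":-1,"dz":0,"ax":0,"ay":0,"az":0,"grip":0},{"dx":1,"dy":-1,"dz":0,"ax":0,"ay":0,"az":0,"grip":0},{"dx":1,"dy":-1,"dz":0.5,"ax":0,"ay":0,"az":0,"grip":0},{"dx":1,"dy":-1,"dz":0.5,"ax":0,"ay":0,"az":0,"grip":0}]'
python3 -m creep '[{"dx":1,"dy":-1,"dz":0.5,"ax":0,"ay":0,"az":0,"grip":0},{"dx":1,"dy":-1,"dz":0.5,"ax":0,"ay":0,"az":0,"grip":0},{"dx":0.22,"dy":-0.86,"dz":0.5,"ax":0,"ay":0,"az":0,"grip":0},{"dx":0,"dy":0,"dz":1,"ax":0,"ay":0,"az":0,"grip":0},{"dx":0,"dy":0,"dz":1,"ax":0,"ay":0,"az":0,"grip":0},{"dx":0,"dy":0,"dz":0.3,"ax":0,"ay":0,"az":0,"grip":0},{"dx":0,"dy":0,"dz":0,"ax":0,"ay":0,"az":0,"grip":0},{"dx":0,"dy":0,"dz":0,"ax":0,"ay":0,"az":0,"grip":0}]'
python3 - <<'E'
from h import *
rep([.5275,-.1605,.095])
for n in("scene","top"):
    p,d=robot.grab_frame(n); im=cv2.cvtColor(p,cv2.COLOR_RGB2BGR); cv2.imwrite(f"pics/{n}1.png",im)
    c=(212,231) if n=="scene" else (342,220)
    cv2.imwrite(f"pics/{n}1c.png",cv2.resize(im[c[1]-50:c[1]+40,c[0]-50:c[0]+70],None,fx=6,fy=6,interpolation=2))
E
```

```text
clock: 3.3
position: [0.4884, -0.2214, 0.1855]
tool_rot: [0.999, 0.044, 0.0, 0.0]
wrist_force: [-0.2, -0.0, 0.2]
grip_width: 0.0001
gripper_force: 0.0
clock: 4.3
position: [0.5275, -0.1616, 0.1104]
tool_rot: [0.999, 0.044, 0.001, 0.0]
wrist_force: [-0.3, -0.2, -0.2]
grip_width: 0.0003
gripper_force: 0.0
pos [ 0.5275 -0.1616  0.1104] F [-0.26 -0.15 -0.24] t 4.3 axes [[0.996, 0.087, 0.002], [0.087, -0.996, 0.001]] z [ 0.002 -0.001 -1.   ] units [ 0.005 -0.057  0.772]
```

View pics/scene1c.png

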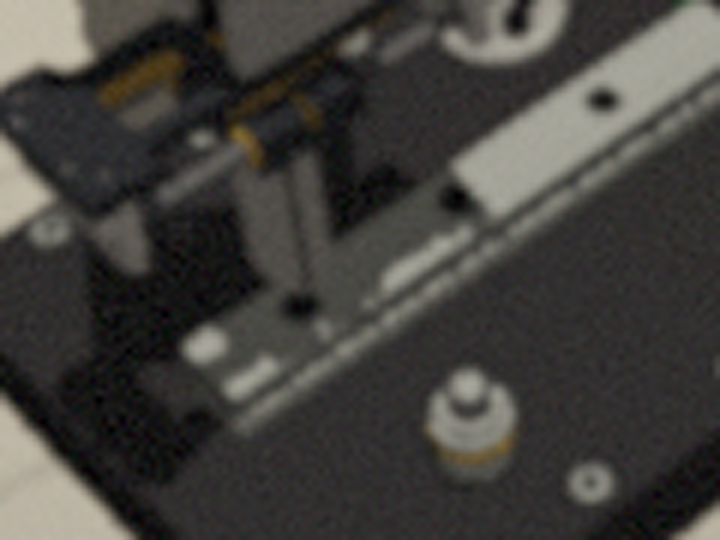

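The shut fingertips hang right above cap 1 (crop (300,285), cap at (300,305)), so I'll press it.

```bash
python3 -m creep '[{"dx":0,"dy":0,"dz":0.65,"ax":0,"ay":0,"az":0,"grip":0},{"dx":0,"dy":0,"dz":0.05,"ax":0,"ay":0,"az":0,"grip":0},{"dx":0,"dy":0,"dz":0.05,"ax":0,"ay":0,"az":0,"grip":0},{"dx":0,"dy":0,"dz":0.05,"ax":0,"ay":0,"az":0,"grip":0},{"dx":0,"dy":0,"dz":0.05,"ax":0,"ay":0,"az":0,"grip":0},{"dx":0,"dy":0,"dz":0.05,"ax":0,"ay":0,"az":0,"grip":0},{"dx":0,"dy":0,"dz":0.05,"ax":0,"ay":0,"az":0,"grip":0},{"dx":0,"dy":0,"dz":0,"ax":0,"ay":0,"az":0,"grip":0}]'
python3 -m creep '[{"dx":0,"dy":0,"dz":0.025,"ax":0,"ay":0,"az":0,"grip":0},{"dx":0,"dy":0,"dz":0.025,"ax":0,"ay":0,"az":0,"grip":0},{"dx":0,"dy":0,"dz":0,"ax":0,"ay":0,"az":0,"grip":0},{"dx":0,"dy":0,"dz":0,"ax":0,"ay":0,"az":0,"grip":0},{"dx":0,"dy":0,"dz":0,"ax":0,"ay":0,"az":0,"grip":0},{"dx":0,"dy":0,"dz":0,"ax":0,"ay":0,"az":0,"grip":0},{"dx":0,"dy":0,"dz":0,"ax":0,"ay":0,"az":0,"grip":0},{"dx":0,"dy":0,"dz":0,"ax":0,"ay":0,"az":0,"grip":0}]'
```

```text
clock: 5.4
position: [0.5271, -0.1613, 0.0907]
tool_rot: [0.999, 0.044, 0.0, 0.0]
wrist_force: [-1.0, 1.2, 4.3]
grip_width: 0.0003
gripper_force: 2.0
clock: 6.4
position: [0.5271, -0.1613, 0.0896]
tool_rot: [0.999, 0.044, 0.0, 0.0]
wrist_force: [-0.1, 0.1, 5.5]
grip_width: 0.0001
gripper_force: 2.4
```

```bash
python3 -m creep '[{"dx":0,"dy":0,"dz":0.025,"ax":0,"ay":0,"az":0,"grip":0},{"dx":0,"dy":0,"dz":0,"ax":0,"ay":0,"az":0,"grip":0},{"dx":0,"dy":0,"dz":0,"ax":0,"ay":0,"az":0,"grip":0},{"dx":0,"dy":0,"dz":0,"ax":0,"ay":0,"az":0,"grip":0},{"dx":0,"dy":0,"dz":0,"ax":0,"ay":0,"az":0,"grip":0},{"dx":0,"dy":0,"dz":0,"ax":0,"ay":0,"az":0,"grip":0},{"dx":0,"dy":0,"dz":0,"ax":0,"ay":0,"az":0,"grip":0},{"dx":0,"dy":0,"dz":0,"ax":0,"ay":0,"az":0,"grip":0}]'
python3 -c "
from h import *
rep([.5203,-.081,.1])"
```

```text
clock: 7.4
position: [0.5271, -0.1613, 0.0895]
tool_rot: [0.999, 0.044, 0.0, 0.0]
wrist_force: [-1.6, 0.7, 7.0]
grip_width: 0.0002
gripper_force: 3.6
pos [ 0.5271 -0.1613  0.0895] F [-1.62  0.69  6.97] t 7.4 axes [[0.996, 0.088, 0.0], [0.088, -0.996, 0.0]] z [ 0. -0. -1.] units [ 0.016 -4.028 -0.524]
```

Cap 1 has bottomed at z = 89.5 mm, which is flush. Cap 2 is next.

```bash
python3 -m creep '[{"dx":0,"dy":0,"dz":-0.6,"ax":0,"ay":0,"az":0,"grip":0},{"dx":0,"dy":-1,"dz":0,"ax":0,"ay":0,"az":0,"grip":0},{"dx":0,"dy":-1,"dz":0,"ax":0,"ay":0,"az":0,"grip":0},{"dx":0,"dy":-1,"dz":0,"ax":0,"ay":0,"az":0,"grip":0},{"dx":0,"dy":-1,"dz":0,"ax":0,"ay":0,"az":0,"grip":0},{"dx":0,"dy":0,"dz":0.2,"ax":0,"ay":0,"az":0,"grip":0},{"dx":0,"dy":0,"dz":0.05,"ax":0,"ay":0,"az":0,"grip":0},{"dx":0,"dy":0,"dz":0.05,"ax":0,"ay":0,"az":0,"grip":0}]'
python3 -m creep '[{"dx":0,"dy":0,"dz":0.05,"ax":0,"ay":0,"az":0,"grip":0},{"dx":0,"dy":0,"dz":0.05,"ax":0,"ay":0,"az":0,"grip":0},{"dx":0,"dy":0,"dz":0.05,"ax":0,"ay":0,"az":0,"grip":0},{"dx":0,"dy":0,"dz":0.05,"ax":0,"ay":0,"az":0,"grip":0},{"dx":0,"dy":0,"dz":0.05,"ax":0,"ay":0,"az":0,"grip":0},{"dx":0,"dy":0,"dz":0.05,"ax":0,"ay":0,"az":0,"grip":0},{"dx":0,"dy":0,"dz":0,"ax":0,"ay":0,"az":0,"grip":0},{"dx":0,"dy":0,"dz":0,"ax":0,"ay":0,"az":0,"grip":0}]'
```

```text
clock: 8.4
position: [0.52, -0.0821, 0.0948]
tool_rot: [0.999, 0.044, -0.0, 0.0]
wrist_force: [-0.2, -0.3, 0.8]
grip_width: 0.0008
gripper_force: 0.0
clock: 9.4
position: [0.5201, -0.0821, 0.0895]
tool_rot: [0.999, 0.044, 0.0, 0.001]
wrist_force: [-3.3, -1.6, 5.8]
grip_width: 0.0001
gripper_force: 3.2
```

```bash
python3 -m creep '[{"dx":0,"dy":0,"dz":0.025,"ax":0,"ay":0,"az":0,"grip":0},{"dx":0,"dy":0,"dz":0.025,"ax":0,"ay":0,"az":0,"grip":0},{"dx":0,"dy":0,"dz":0,"ax":0,"ay":0,"az":0,"grip":0},{"dx":0,"dy":0,"dz":0,"ax":0,"ay":0,"az":0,"grip":0},{"dx":0,"dy":0,"dz":0,"ax":0,"ay":0,"az":0,"grip":0},{"dx":0,"dy":0,"dz":0,"ax":0,"ay":0,"az":0,"grip":0},{"dx":0,"dy":0,"dz":0,"ax":0,"ay":0,"az":0,"grip":0},{"dx":0,"dy":0,"dz":0,"ax":0,"ay":0,"az":0,"grip":0}]'
python3 -m creep '[{"dx":0,"dy":0,"dz":-0.65,"ax":0,"ay":0,"az":0,"grip":0},{"dx":0,"dy":-1,"dz":0,"ax":0,"ay":0,"az":0,"grip":0},{"dx":0,"dy":-1,"dz":0,"ax":0,"ay":0,"az":0,"grip":0},{"dx":0,"dy":-1,"dz":0,"ax":0,"ay":0,"az":0,"grip":0},{"dx":0,"dy":-1,"dz":0,"ax":0,"ay":0,"az":0,"grip":0},{"dx":0,"dy":0,"dz":0.2,"ax":0,"ay":0,"az":0,"grip":0},{"dx":0,"dy":0,"dz":0.05,"ax":0,"ay":0,"az":0,"grip":0},{"dx":0,"dy":0,"dz":0.05,"ax":0,"ay":0,"az":0,"grip":0}]'
python3 -m creep '[{"dx":0,"dy":0,"dz":0.05,"ax":0,"ay":0,"az":0,"grip":0},{"dx":0,"dy":0,"dz":0.05,"ax":0,"ay":0,"az":0,"grip":0},{"dx":0,"dy":0,"dz":0.05,"ax":0,"ay":0,"az":0,"grip":0},{"dx":0,"dy":0,"dz":0.05,"ax":0,"ay":0,"az":0,"grip":0},{"dx":0,"dy":0,"dz":0.05,"ax":0,"ay":0,"az":0,"grip":0},{"dx":0,"dy":0,"dz":0.05,"ax":0,"ay":0,"az":0,"grip":0},{"dx":0,"dy":0,"dz":0.05,"ax":0,"ay":0,"az":0,"grip":0},{"dx":0,"dy":0,"dz":0,"ax":0,"ay":0,"az":0,"grip":0}]'
```

```text
clock: 10.4
position: [0.5201, -0.0821, 0.0895]
tool_rot: [0.999, 0.044, 0.0, 0.001]
wrist_force: [-4.3, -1.1, 11.6]
grip_width: 0.0007
gripper_force: 5.8
clock: 11.4
position: [0.5128, -0.0022, 0.0947]
tool_rot: [0.999, 0.044, -0.0, 0.0]
wrist_force: [-0.0, -0.7, -0.6]
grip_width: 0.0005
gripper_force: 0.0
clock: 12.4
position: [0.513, -0.0021, 0.0894]
tool_rot: [0.999, 0.044, 0.0, 0.0]
wrist_force: [-4.8, -0.6, 11.9]
grip_width: 0.0004
gripper_force: 5.7
```

All three caps stop at 89.5 mm under rising force, so they're home. Next I'll go to the free end and touch down at y ≈ -0.111.

```bash
python3 -m creep '[{"dx":0,"dy":0,"dz":-0.65,"ax":0,"ay":0,"az":0,"grip":0},{"dx":0,"dy":0,"dz":0,"ax":0,"ay":0,"az":0,"grip":0},{"dx":0,"dy":1,"dz":0,"ax":0,"ay":0,"az":0,"grip":0},{"dx":0,"dy":1,"dz":0,"ax":0,"ay":0,"az":0,"grip":0},{"dx":0,"dy":1,"dz":0,"ax":0,"ay":0,"az":0,"grip":0},{"dx":0,"dy":1,"dz":0,"ax":0,"ay":0,"az":0,"grip":0},{"dx":0,"dy":1,"dz":0,"ax":0,"ay":0,"az":0,"grip":0},{"dx":0,"dy":1,"dz":0,"ax":0,"ay":0,"az":0,"grip":0}]'
python3 -m creep '[{"dx":0,"dy":1,"dz":0,"ax":0,"ay":0,"az":0,"grip":0},{"dx":0,"dy":1,"dz":0,"ax":0,"ay":0,"az":0,"grip":0},{"dx":0,"dy":1,"dz":0,"ax":0,"ay":0,"az":0,"grip":0},{"dx":0,"dy":0.5,"dz":0,"ax":0,"ay":0,"az":0,"grip":0},{"dx":0,"dy":0,"dz":0.3,"ax":0,"ay":0,"az":0,"grip":0},{"dx":0,"dy":0,"dz":0.15,"ax":0,"ay":0,"az":0,"grip":0},{"dx":0,"dy":0,"dz":0.1,"ax":0,"ay":0,"az":0,"grip":0},{"dx":0,"dy":0,"dz":0.05,"ax":0,"ay":0,"az":0,"grip":0}]'
python3 -m creep '[{"dx":0,"dy":0,"dz":0.025,"ax":0,"ay":0,"az":0,"grip":0},{"dx":0,"dy":0,"dz":0,"ax":0,"ay":0,"az":0,"grip":0},{"dx":0,"dy":0,"dz":0,"ax":0,"ay":0,"az":0,"grip":0},{"dx":0,"dy":0,"dz":0,"ax":0,"ay":0,"az":0,"grip":0},{"dx":0,"dy":0,"dz":0,"ax":0,"ay":0,"az":0,"grip":0},{"dx":0,"dy":0,"dz":0,"ax":0,"ay":0,"az":0,"grip":0},{"dx":0,"dy":0,"dz":0,"ax":0,"ay":0,"az":0,"grip":0},{"dx":0,"dy":0,"dz":0,"ax":0,"ay":0,"az":0,"grip":0}]'
python3 -c "
from h import *
rep([.5135,-.0018,.089])"
```

```text
clock: 13.4
position: [0.5234, -0.1229, 0.1009]
tool_rot: [0.999, 0.044, -0.0, -0.0]
wrist_force: [-0.1, -0.4, 0.2]
grip_width: 0.0005
gripper_force: 0.0
clock: 14.4
position: [0.5292, -0.1902, 0.0893]
tool_rot: [0.999, 0.044, -0.001, -0.0]
wrist_force: [-3.2, 2.9, 6.9]
grip_width: 0.0006
gripper_force: 3.5
clock: 15.4
position: [0.5292, -0.1902, 0.0893]
tool_rot: [0.999, 0.044, -0.0, -0.0]
wrist_force: [-3.5, 2.6, 6.1]
grip_width: 0.0005
gripper_force: 2.9
pos [ 0.5292 -0.1902  0.0893] F [-3.46  2.6   6.07] t 15.4 axes [[0.996, 0.088, -0.001], [0.088, -0.996, -0.001]] z [-0.001  0.001 -1.   ] units [ 0.051 -9.454  0.024]
```

```bash
python3 -m creep '[{"dx":0,"dy":-0.3,"dz":0,"ax":0,"ay":0,"az":0,"grip":0},{"dx":0,"dy":-0.3,"dz":0,"ax":0,"ay":0,"az":0,"grip":0},{"dx":0,"dy":-0.3,"dz":0,"ax":0,"ay":0,"az":0,"grip":0},{"dx":0,"dy":-0.3,"dz":0,"ax":0,"ay":0,"az":0,"grip":0},{"dx":0,"dy":-0.3,"dz":0,"ax":0,"ay":0,"az":0,"grip":0},{"dx":0,"dy":-0.3,"dz":0,"ax":0,"ay":0,"az":0,"grip":0},{"dx":0,"dy":-0.3,"dz":0,"ax":0,"ay":0,"az":0,"grip":0},{"dx":0,"dy":-0.3,"dz":0,"ax":0,"ay":0,"az":0,"grip":0}]'
```

```text
clock: 16.4
position: [0.5261, -0.1438, 0.0893]
tool_rot: [0.999, 0.044, 0.001, 0.001]
wrist_force: [-0.5, -5.2, 4.7]
grip_width: 0.0001
gripper_force: 2.8
```

```bash
python3 -m creep '[{"dx":0,"dy":-0.3,"dz":0.01,"ax":0,"ay":0,"az":0,"grip":0},{"dx":0,"dy":-0.3,"dz":0,"ax":0,"ay":0,"az":0,"grip":0},{"dx":0,"dy":-0.3,"dz":0,"ax":0,"ay":0,"az":0,"grip":0},{"dx":0,"dy":-0.3,"dz":0,"ax":0,"ay":0,"az":0,"grip":0},{"dx":0,"dy":-0.3,"dz":0,"ax":0,"ay":0,"az":0,"grip":0},{"dx":0,"dy":-0.3,"dz":0,"ax":0,"ay":0,"az":0,"grip":0},{"dx":0,"dy":-0.3,"dz":0,"ax":0,"ay":0,"az":0,"grip":0},{"dx":0,"dy":-0.3,"dz":0,"ax":0,"ay":0,"az":0,"grip":0}]'
```

```text
clock: 17.4
position: [0.522, -0.0962, 0.0893]
tool_rot: [0.999, 0.044, 0.001, 0.001]
wrist_force: [-0.6, -5.1, 6.2]
grip_width: 0.0009
gripper_force: 3.1
```

```bash
python3 -m creep '[{"dx":0,"dy":-0.3,"dz":0,"ax":0,"ay":0,"az":0,"grip":0},{"dx":0,"dy":-0.3,"dz":0,"ax":0,"ay":0,"az":0,"grip":0},{"dx":0,"dy":-0.3,"dz":0,"ax":0,"ay":0,"az":0,"grip":0},{"dx":0,"dy":-0.3,"dz":0,"ax":0,"ay":0,"az":0,"grip":0},{"dx":0,"dy":-0.3,"dz":0,"ax":0,"ay":0,"az":0,"grip":0},{"dx":0,"dy":-0.3,"dz":0,"ax":0,"ay":0,"az":0,"grip":0},{"dx":0,"dy":-0.3,"dz":0,"ax":0,"ay":0,"az":0,"grip":0},{"dx":0,"dy":-0.3,"dz":0,"ax":0,"ay":0,"az":0,"grip":0}]'
```

```text
clock: 18.4
position: [0.5178, -0.0484, 0.0893]
tool_rot: [0.999, 0.044, 0.001, 0.001]
wrist_force: [0.1, -5.6, 6.9]
grip_width: 0.0005
gripper_force: 3.3
```

```bash
python3 -m creep '[{"dx":0,"dy":-0.3,"dz":0,"ax":0,"ay":0,"az":0,"grip":0},{"dx":0,"dy":-0.3,"dz":0,"ax":0,"ay":0,"az":0,"grip":0},{"dx":0,"dy":-0.3,"dz":0,"ax":0,"ay":0,"az":0,"grip":0},{"dx":0,"dy":-0.3,"dz":0,"ax":0,"ay":0,"az":0,"grip":0},{"dx":0,"dy":-0.3,"dz":0,"ax":0,"ay":0,"az":0,"grip":0},{"dx":0,"dy":-0.3,"dz":0,"ax":0,"ay":0,"az":0,"grip":0},{"dx":0,"dy":-0.3,"dz":0,"ax":0,"ay":0,"az":0,"grip":0},{"dx":0,"dy":-0.3,"dz":0,"ax":0,"ay":0,"az":0,"grip":0}]'
```

```text
clock: 19.4
position: [0.5138, -0.0008, 0.0895]
tool_rot: [0.999, 0.044, 0.001, 0.002]
wrist_force: [0.6, -6.1, 7.6]
grip_width: 0.0001
gripper_force: 3.8
```

```bash
python3 -m creep '[{"dx":0,"dy":-0.3,"dz":0,"ax":0,"ay":0,"az":0,"grip":0},{"dx":0,"dy":-0.3,"dz":0,"ax":0,"ay":0,"az":0,"grip":0},{"dx":0,"dy":-0.3,"dz":0,"ax":0,"ay":0,"az":0,"grip":0},{"dx":0,"dy":-0.3,"dz":0,"ax":0,"ay":0,"az":0,"grip":0},{"dx":0,"dy":-0.3,"dz":0,"ax":0,"ay":0,"az":0,"grip":0},{"dx":0,"dy":-0.1,"dz":0,"ax":0,"ay":0,"az":0,"grip":0},{"dx":0,"dy":0,"dz":0,"ax":0,"ay":0,"az":0,"grip":0},{"dx":0,"dy":0,"dz":0,"ax":0,"ay":0,"az":0,"grip":0}]'
python3 -c "
from h import *
rep([.5078,.039,.089])"
```

```text
clock: 20.4
position: [0.5106, 0.0314, 0.0893]
tool_rot: [0.999, 0.044, 0.001, 0.001]
wrist_force: [0.5, -5.3, 7.2]
grip_width: 0.0006
gripper_force: 3.8
pos [0.5106 0.0314 0.0893] F [ 0.51 -5.3   7.2 ] t 20.4 axes [[0.996, 0.088, 0.001], [0.088, -0.996, 0.002]] z [ 0.002 -0.002 -1.   ] units [-0.106 -0.389  0.013]
```

The sweep ended at rail y ≈ 0.113, in touch throughout. I'll lift clear and check.

```bash
python3 -m creep '[{"dx":0,"dy":0,"dz":-0.5,"ax":0,"ay":0,"az":0,"grip":0},{"dx":0,"dy":0,"dz":-1,"ax":0,"ay":0,"az":0,"grip":0},{"dx":0,"dy":0,"dz":-1,"ax":0,"ay":0,"az":0,"grip":0},{"dx":0,"dy":0,"dz":-1,"ax":0,"ay":0,"az":0,"grip":0},{"dx":0,"dy":0,"dz":-1,"ax":0,"ay":0,"az":0,"grip":0},{"dx":-1,"dy":0,"dz":-1,"ax":0,"ay":0,"az":0,"grip":0},{"dx":-1,"dy":0,"dz":0,"ax":0,"ay":0,"az":0,"grip":0},{"dx":0,"dy":0,"dz":0,"ax":0,"ay":0,"az":0,"grip":0}]'
python3 - <<'E'
from h import *
p,d=robot.grab_frame("scene"); im=cv2.cvtColor(p,cv2.COLOR_RGB2BGR)
a=cv2.imread("pics/scene0.png")
f=lambda i:cv2.resize(i[150:270,180:340],None,fx=4,fy=2.4*1,interpolation=2)
cv2.imwrite("pics/cmp.png",np.vstack([f(a),f(im)]))
E
```

```text
clock: 21.4
position: [0.4683, 0.0295, 0.1977]
tool_rot: [0.999, 0.044, -0.001, -0.001]
wrist_force: [-0.0, -0.2, 0.3]
grip_width: 0.0007
gripper_force: 0.0
```

View pics/cmp.png

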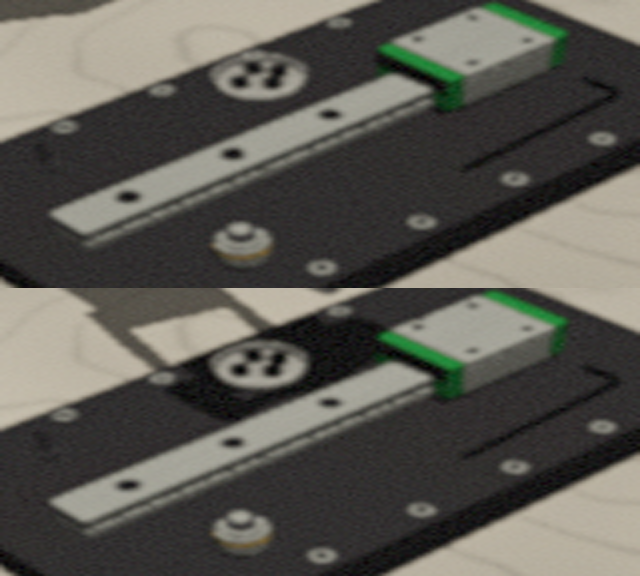

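The lower half is the view now. The caps at (128,485), (233,442) and (330,402) look flatter than before, and the carriage, objective, dish and key haven't moved.

```bash
python3 -c "
from station import robot
print(robot.sign_off())"
```

```text
the job is handed in; nothing more can be done
None
```

All three caps were pressed flush, the fingertips swept the rail lightly from the free end to just short of the carriage, nothing in the checked view had moved, and the job is handed in (no verdict came back).

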